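Check a neck blank for dryness and work its friction pegs home

TASK

Before the pegs are worked home, check that the wood is dry: press the foot of the moisture meter flat onto each white dot on the neck, one after another from the heel end towards the headstock, then set the meter down in the middle of its cork mat. Then take each tuning peg standing in the headstock and press it down while turning it back and forth until its collar is down on its brass ring, so that it holds, and leave it with the flat of its head in line with the neck. Leave the other things on the bench alone.

Things in the scene. Friction and masses are not known exactly. Their poses are not given: they have to be found in the camera images.
- neck: Instrument neck blank of planed wood, lying back-up, screwed down in a plywood holding board (430 x 122 mm); fixed. Origin on the bench under the board's middle; x runs along the neck from the headstock's tip (-x) to the heel end (+x), y across it, z up. Four peg holes in the headstock, at x = -155 and -85 mm, y = +31 and -31 mm; mouths 60 mm above the bench.
- neck_back (a point): A point on the neck's upper (back) face, which is flat and 60 mm above the bench, straight above the origin of the neck. Headstock 104 mm wide from neck x = -203 to -37 mm; shaft 62 mm wide from x = -37 to 202 mm. Four wooden cleats beside the shaft stand 14 mm lower than this face.
- meter_mid (a point): Moisture meter: grey hand-held box 104 mm long (its x), 50 mm wide (its y), 30 mm thick, screen and keys up, standing on its flat black sensor foot (44 x 36 x 5 mm), 0.18 kg. This point is the middle of the box, 20 mm above the underside of the foot and straight above the foot's middle; z is up. Grasp it across the 50 mm width.
- meter: The same meter, with its origin at the middle of the sensor foot's underside.
- mat_top (a point): Cork mat 110 x 150 x 4 mm lying fixed on the bench, the meter's place when not in use; the point is the middle of its top face.
- dot_1: Marked test point 1: a white paper dot, 20 mm across, under 1 mm thick, on the centre line of the neck's shaft at neck x = 165 mm, 60 mm above the bench; dot 1 is nearest the heel, dot 3 nearest the headstock.  The origin is its middle.
- dot_2: Marked test point 2: a white paper dot, 20 mm across, under 1 mm thick, on the centre line of the neck's shaft at neck x = 95 mm, 60 mm above the bench; dot 1 is nearest the heel, dot 3 nearest the headstock.  The origin is its middle.
- dot_3: Marked test point 3: a white paper dot, 20 mm across, under 1 mm thick, on the centre line of the neck's shaft at neck x = 25 mm, 60 mm above the bench; dot 1 is nearest the heel, dot 3 nearest the headstock.  The origin is its middle.
- head_1 (a point): Dark wooden tuning peg 1, axis upright, in the hole at neck x = -155, y = +31 mm; may be absent. Its head is a flat upright disc 32 mm across, 12 mm thick; the point is the disc's middle, on the peg's axis, 18 mm above the top and 23 mm above the underside of the round collar (30 mm across, 5 mm thick). x runs along the disc's flat faces, y through its thickness: grip the flat faces.
- peg_1: Peg 1 again, with its origin on the axis at the underside of its collar.
- ring_1 (a point): Middle of the top of the fixed brass ring (25 mm across) round hole 1, 62 mm above the bench; axes as the neck's. At the start peg 1's collar stands 9 to 11 mm above it. The hole grips the peg's shaft: about 70 N to push it straight in, but while it is being turned (about 0.3 N m, either way) 15 to 25 N downward works it in about 2 to 3 mm per radian. Let go, it stays where it is.
- head_2 (a point): Dark wooden tuning peg 2, axis upright, in the hole at neck x = -155, y = -31 mm; may be absent. Its head is a flat upright disc 32 mm across, 12 mm thick; the point is the disc's middle, on the peg's axis, 18 mm above the top and 23 mm above the underside of the round collar (30 mm across, 5 mm thick). x runs along the disc's flat faces, y through its thickness: grip the flat faces.
- peg_2: Peg 2 again, with its origin on the axis at the underside of its collar.
- ring_2 (a point): Middle of the top of the fixed brass ring (25 mm across) round hole 2, 62 mm above the bench; axes as the neck's. At the start peg 2's collar stands 9 to 11 mm above it. The hole grips the peg's shaft: about 70 N to push it straight in, but while it is being turned (about 0.3 N m, either way) 15 to 25 N downward works it in about 2 to 3 mm per radian. Let go, it stays where it is.
- head_3 (a point): Dark wooden tuning peg 3, axis upright, in the hole at neck x = -85, y = +31 mm; may be absent. Its head is a flat upright disc 32 mm across, 12 mm thick; the point is the disc's middle, on the peg's axis, 18 mm above the top and 23 mm above the underside of the round collar (30 mm across, 5 mm thick). x runs along the disc's flat faces, y through its thickness: grip the flat faces.
- peg_3: Peg 3 again, with its origin on the axis at the underside of its collar.
- ring_3 (a point): Middle of the top of the fixed brass ring (25 mm across) round hole 3, 62 mm above the bench; axes as the neck's. At the start peg 3's collar stands 9 to 11 mm above it. The hole grips the peg's shaft: about 70 N to push it straight in, but while it is being turned (about 0.3 N m, either way) 15 to 25 N downward works it in about 2 to 3 mm per radian. Let go, it stays where it is.
- head_4 (a point): Dark wooden tuning peg 4, axis upright, in the hole at neck x = -85, y = -31 mm; may be absent. Its head is a flat upright disc 32 mm across, 12 mm thick; the point is the disc's middle, on the peg's axis, 18 mm above the top and 23 mm above the underside of the round collar (30 mm across, 5 mm thick). x runs along the disc's flat faces, y through its thickness: grip the flat faces.
- peg_4: Peg 4 again, with its origin on the axis at the underside of its collar.
- ring_4 (a point): Middle of the top of the fixed brass ring (25 mm across) round hole 4, 62 mm above the bench; axes as the neck's. At the start peg 4's collar stands 9 to 11 mm above it. The hole grips the peg's shaft: about 70 N to push it straight in, but while it is being turned (about 0.3 N m, either way) 15 to 25 N downward works it in about 2 to 3 mm per radian. Let go, it stays where it is.
- block_plane: Block plane 155 mm long, standing at the back; leave alone. Origin at the middle of its underside.
- pencil: Red carpenter's pencil, 176 mm long, lying between the robot and the neck; leave alone. Origin at the middle of its underside.
- mug: Mug, 101 mm tall, to the left of the neck; leave alone. Origin at the middle of its underside.

How it is judged (in metres and radians):
On the way, in this order (a step that is already met when the one before it is completed fails the run):
1. The meter's foot is pressed flat on dot 1 (horizontal distance between meter and dot_1 below 0.007 m and z of meter in the frame of dot_1 below 0.005 m and contact force between meter and neck above 3 N and angle between meter's own z axis and vertical below 0.08 rad), for 0.3 s.
2. The meter's foot is pressed flat on dot 2 (horizontal distance between meter and dot_2 below 0.007 m and z of meter in the frame of dot_2 below 0.005 m and contact force between meter and neck above 3 N and angle between meter's own z axis and vertical below 0.08 rad), for 0.3 s.
3. The meter's foot is pressed flat on dot 3 (horizontal distance between meter and dot_3 below 0.007 m and z of meter in the frame of dot_3 below 0.005 m and contact force between meter and neck above 3 N and angle between meter's own z axis and vertical below 0.08 rad), for 0.3 s.
4. The meter stands released on its mat (horizontal distance between meter_mid and mat_top below 0.03 m and z of meter_mid in the frame of mat_top below 0.026 m and angle between meter_mid's own z axis and vertical below 0.1 rad and linear speed of meter below 0.02 m/s and contact force between the fingers and meter below 0.1 N), for 0.3 s.
5. A peg that is part-way down (collar 1.5 to 8 mm above its ring) is being turned (((z of head_1 in the frame of ring_1 between 0.0245 and 0.031 m and horizontal distance between head_1 and ring_1 below 0.005 m and angular speed of peg_1 above 0.08 rad/s) or (z of head_2 in the frame of ring_2 between 0.0245 and 0.031 m and horizontal distance between head_2 and ring_2 below 0.005 m and angular speed of peg_2 above 0.08 rad/s) or (z of head_3 in the frame of ring_3 between 0.0245 and 0.031 m and horizontal distance between head_3 and ring_3 below 0.005 m and angular speed of peg_3 above 0.08 rad/s) or (z of head_4 in the frame of ring_4 between 0.0245 and 0.031 m and horizontal distance between head_4 and ring_4 below 0.005 m and angular speed of peg_4 above 0.08 rad/s))), for 0.05 s.
6. Every peg in the headstock is home and in line with the neck (z of head_1 in the frame of ring_1 below 0.0243 m and horizontal distance between head_1 and ring_1 below 0.005 m and angle between each of head_1, head_2, head_3, head_4's own z axis and vertical below 0.09 rad and angle between the x axis of each of head_1, head_2, head_3, head_4 and the x axis of neck, either way round below 0.16 rad and z of head_2 in the frame of ring_2 below 0.0243 m and horizontal distance between head_2 and ring_2 below 0.005 m and z of head_3 in the frame of ring_3 below 0.0243 m and horizontal distance between head_3 and ring_3 below 0.005 m and z of head_4 in the frame of ring_4 below 0.0243 m and horizontal distance between head_4 and ring_4 below 0.005 m), for 0.2 s.
At the end, for the whole second after the job is handed in: Every peg that stands in the headstock is down to within 1.2 mm of its brass ring, the flat of its head within 0.16 rad (9 degrees) of the neck's length, and the meter rests upright on the cork mat with its middle within 30 mm of the mat's middle (all of step 6 and horizontal distance between meter_mid and mat_top below 0.03 m and z of meter_mid in the frame of mat_top below 0.026 m and angle between meter_mid's own z axis and vertical below 0.1 rad and linear speed of meter below 0.02 m/s); the robot touches nothing.
It fails at once if the block plane, pencil or mug is pushed more than 30 mm from its place (distance of any of block_plane, pencil, mug from where it was at the start of the episode above 0.03 m).
Of peg_1, peg_2, peg_3, peg_4 only 3 to 4 are there at a start; the rules pass over those that are not, and their reading is None.
At some moment in a run one of meter may be knocked a few centimetres aside while the robot is not near it.
It also fails if it takes over 210 s, if anything falls off the work surface, if the arm or the gripper's body presses on something with over 40 N, if the wrist force passes 120 N, or if a joint passes its speed limit or range.

ROBOT

A 6-joint arm with a two-finger parallel gripper is mounted at the origin on a cart in front of the work surface, level with it; the furniture and walls round the work are solid. World frame = base frame: x ahead of the robot, y to its left, z up, the work surface at z = 0. Lengths are in mm, angles in rad, forces in N, time in s.
With the tool pointing down it reaches from about 400 to 925 mm from the base axis. Payload 12.5 kg.
Tool frame: the origin (TCP) lies at the very end of the fingers, on their centre line; the grasp point (between the pads) lies 19 mm behind it (grip_point_offset is the distance from the TCP to the grasp point, in mm); z points along the fingers, y is the line along which they close (so a half turn about z gives the same grasp; the last joint's range is limited). The gripper opens to 95 mm and grips with 3 to 60 N. Pads are 20 mm wide; open, the fingers measure 119 mm over their backs; the gripper's body (75 mm by 180 mm) begins 59 mm behind the grasp point.
Start: joints at [-1.425, 0.491, 1.559, -0, 1.092, -0.106], TCP at [155.74, -605.303, 214.661] pointing down, gripper open.
Joint ranges: [-3.1, 3.1], [-0.84, 2.19], [0.05, 2.79], [-1.13, 4.28], [0.06, 2.93], [-2.69, 2.69]. Speed limits (rad/s): [2.22, 2.22, 2.79, 3.14, 3.14, 3.14].

INTERFACE

Orientations are given as a rotation vector (axis times angle).
In Python, from bench import * gives the robot as it stands.
- The arm moves only by the tool servo_tool, never from a script. Its argument "commands" is text: rows parted by semicolons, each of 7 numbers parted by spaces: the shift along the tool's x, y, z in mm, then the turn, a rotation vector about the tool's x, y, z in rad, then the opening, from 0 (shut) to 1 (fully open). A call has 1 to 10 rows; each row is the pose to reach, as a shift and turn from the pose commanded when the call began, along the tool's axes at that moment; what a row does not reach only later rows make up. A row lasts 1/10 s, in which the tool goes at most 50 mm and 8.59 degrees, less where a joint would pass 70% of its speed; a pose out of reach is approached as far as the arm can. A call with a gripper value outside its range is refused whole. The fingers move at their own pace and stop on an object; the grip force is fixed at half the most. Time passes only in rows, so rows that repeat a pose let the fingers close. It gives the time, the measured TCP pose, the force, the opening and the grip force at its end, in the units of the state.
- read_state(): the state, without advancing time (a new reading comes with each control period).
- get_image(name): name is "scene" or "side" or "wrist"; returns the picture (420x560x3 uint8, red, green, blue); there is no depth.
- camera_model(name): a dict with "fx", "fy", "cx", "cy" (pixels), "k1" (the pictures are not rectified: a ray, as slopes to the right and down, at radius r is drawn at 1 + k1 r^2 times it, then the intrinsics apply), "cam_to_world" (4x4, takes a point from camera to world coordinates). Camera axes: x right, y down, z forward; pixel columns grow to the right and rows downward; lengths in mm; the calibration is good to about 2 mm. A picture is of the moment at which its call begins: read the wrist's pose just before it. camera_model takes no time and is no camera call; for the wrist camera it gives the pose at the moment of the call.
- job_done(): hands the job in; it is judged then, once.
Trained networks look in the newest picture that a camera, given by its name, has taken for a name from the list of things; names that differ only in an ending like _2 or _b are one class to them, and where a whole thing is asked for, a point or a joint stands for the part that bears it (a point fixed in the world has none). Each returns a list of dicts, best first, with "p" (0 to 1); they miss things now and then, are a little off and sometimes report something else, mostly with a low value. They report only what shows in the picture. A call takes as long as a camera call.
- masks_of(camera, thing): "pixels" (420x560 bool, what is visible of it) and "bbox" ([left, top, right, bottom] in pixels, round what is visible of it).
- tip_of(camera, thing): "uv" ([column, row] in pixels: a listed point, or the origin of a listed thing).
The state is a dict: "time_s": time; "joint_positions": joint angles; "joint_vel": joint speeds; "joint_torque": joint torques, N m; "eef_pos": TCP position; "ee_rot": TCP orientation; "contact_force": force on the tool from outside, world axes, zero at the start; "moment": the same for the moment, N m; "width": finger opening in mm; "gripper_force": force on a finger pad.
Only numpy, scipy, OpenCV 4.12 (cv2) and the standard library are available. Lean on these libraries where they do the work, as an engineer would, in place of code of your own. Each camera call takes 0.05 s, during which the arm holds its last target. There are 200 camera calls.

## Working session

There is one attempt and no reset: what is moved stays moved. The work goes in short steps, Python scripts to look and compute and a tool call to move; the robot and the scene stay as the last step left them, time stands still between calls to the robot, and variables do not carry over. Pictures are saved under pics/ and viewed, at most 14 in all, crops included, and the job is handed in when it is done.

Besides the shell and the picture viewer there is one more tool, called after "Call:" in YAML: its name, and indented under it one key for each argument. servo_tool: Moves the arm, as the interface text tells. Its arguments: {"type":"object","properties":{"commands":{"type":"string"}},"required":["commands"]}

```bash
ls; mkdir -p pics; cat > h.py <<'E'
from bench import *
import numpy as np, cv2
from scipy.spatial.transform import Rotation as R
def ray(cam,uv,m=None):
    m=m or camera_model(cam)
    K=np.array([[m['fx'],0,m['cx']],[0,m['fy'],m['cy']],[0,0,1.]])
    p=cv2.undistortPoints(np.array([[uv]],float),K,np.array([m['k1'],0,0,0,0.]))[0,0]
    T=np.array(m['cam_to_world']); d=T[:3,:3]@np.array([p[0],p[1],1]); return T[:3,3],d
def onz(cam,uv,z,m=None):
    o,d=ray(cam,uv,m); return o+d*(z-o[2])/d[2]
def proj(cam,P,m=None):
    m=m or camera_model(cam); T=np.linalg.inv(np.array(m['cam_to_world']))
    q=T[:3,:3]@np.array(P,float)+T[:3,3]; s=q[:2]/q[2]; s=s*(1+m['k1']*(s@s))
    return np.array([m['fx']*s[0]+m['cx'],m['fy']*s[1]+m['cy']])
def shot(cam,name=None):
    im=get_image(cam)
    if name: cv2.imwrite('pics/'+name+'.png',im[:,:,::-1])
    return im
def st():
    s=read_state(); print('t',round(s['time_s'],2),'pos',np.round(s['eef_pos'],1),'rot',np.round(s['ee_rot'],3),'F',np.round(s['contact_force'],1),'w',round(s['width'],1)); return s
def local(s,target,yaw=None):
    "shift in tool axes to target TCP, with turn about tool z so tool y axis is along yaw (mod pi)"
    Rt=R.from_rotvec(s['ee_rot']).as_matrix()
    t=Rt.T@(np.array(target)-s['eef_pos']); out=[np.round(t,1)]
    if yaw is not None:
        d=Rt.T@np.array([np.cos(yaw),np.sin(yaw),0]); a=np.arctan2(-d[0],d[1]); a=(a+np.pi/2)%np.pi-np.pi/2
        out.append(round(a,3))
    return out
E
cat > a.py <<'E'
from h import *
s=st()
for c in ('scene','side'):
    shot(c,c+'0')
    m=camera_model(c); print(c,np.round(np.array(m['cam_to_world']),2).tolist())
    for t,z in [('meter_mid',20),('meter',0),('mat_top',4),('dot_1',60),('neck_back',60),('neck',0),('head_1',95),('ring_1',62),('mug',0),('pencil',0),('block_plane',0)]:
        for r in tip_of(c,t)[:5]:
            print(t,round(r['p'],2),np.round(r['uv'],0),np.round(onz(c,r['uv'],z),0)[:2])
a=cv2.imread('pics/scene0.png');b=cv2.imread('pics/side0.png')
E
python3 a.py
```

```text
pics
t 0.0 pos [ 155.7 -605.   214.1] rot [-3.116 -0.394  0.   ] F [ 0.2 -0.9 -1. ] w 94.6
scene [[-0.91, -0.32, 0.28, 274.74], [-0.42, 0.71, -0.57, 747.82], [-0.02, -0.63, -0.78, 1045.8], [0.0, 0.0, 0.0, 1.0]]
meter_mid 0.56 [310. 298.] [441. 228.]
meter 0.62 [314. 305.] [427. 233.]
mat_top 0.77 [368. 172.] [ 443. -270.]
mat_top 0.55 [247. 167.] [ 807. -132.]
dot_1 0.6 [268. 224.] [626.  86.]
dot_1 0.49 [277. 205.] [632.  14.]
dot_1 0.43 [252. 245.] [634. 165.]
neck_back 0.71 [280. 204.] [626.   7.]
neck_back 0.69 [281. 200.] [628.  -7.]
neck_back 0.5 [246. 171.] [773. -69.]
neck 0.92 [284. 211.] [622. -18.]
head_1 0.61 [295. 156.] [ 650. -155.]
head_1 0.51 [303. 174.] [598. -96.]
head_1 0.42 [287. 168.] [652. -99.]
ring_1 0.47 [287. 177.] [648. -95.]
ring_1 0.44 [315. 167.] [ 588. -167.]
ring_1 0.43 [283. 174.] [ 667. -103.]
ring_1 0.2 [335. 235.] [443.  47.]
mug 0.6 [206. 329.] [644. 405.]
mug 0.26 [283. 172.] [ 694. -162.]
pencil 0.46 [337. 234.] [450.  -3.]
pencil 0.21 [254. 244.] [652. 126.]
block_plane 0.58 [244. 168.] [ 817. -130.]
side [[0.97, -0.08, 0.21, 391.92], [-0.22, -0.43, 0.88, -853.26], [0.02, -0.9, -0.43, 519.65], [0.0, 0.0, 0.0, 1.0]]
meter_mid 0.73 [211. 202.] [442. 232.]
meter 0.71 [205. 207.] [423. 240.]
mat_top 0.91 [234. 315.] [ 449. -271.]
dot_1 0.42 [286. 218.] [625.  10.]
dot_1 0.19 [320. 252.] [ 658. -170.]
neck_back 0.62 [286. 224.] [616. -23.]
neck_back 0.62 [307. 224.] [669. -34.]
neck 0.56 [289. 240.] [631.  -5.]
head_1 0.68 [306. 224.] [644. -99.]
head_1 0.56 [313. 239.] [ 640. -166.]
head_1 0.4 [211. 201.] [435.  76.]
ring_1 0.55 [283. 236.] [593. -87.]
ring_1 0.53 [317. 252.] [ 651. -172.]
ring_1 0.45 [289. 252.] [ 588. -156.]
mug 0.75 [269. 182.] [662. 411.]
pencil 0.65 [223. 248.] [453. -10.]
block_plane 0.74 [366. 256.] [ 799. -121.]
```

```bash
python3 - <<'E'
import cv2
a=cv2.imread('pics/scene0.png')[120:370,180:400];b=cv2.imread('pics/side0.png')[140:350,170:400]
a=cv2.resize(a,None,fx=2.3,fy=2.3,interpolation=2)
cv2.imwrite('pics/sc.png',cv2.resize(a,(506,575)))
cv2.imwrite('pics/sd.png',cv2.resize(b,(644,588),interpolation=2))
E
```

```text
(no output)
```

View pics/sc.png

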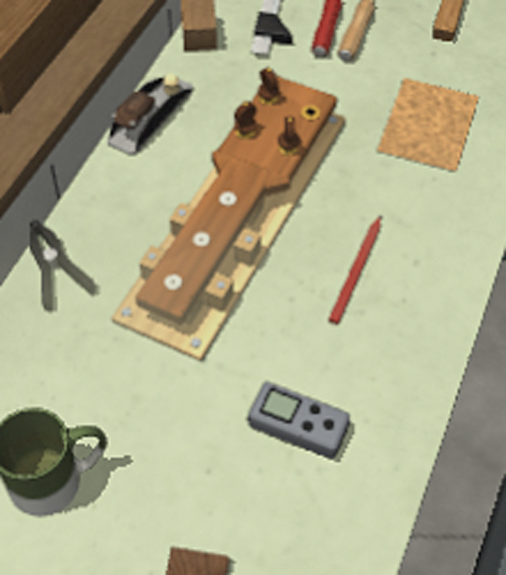

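View pics/sd.png

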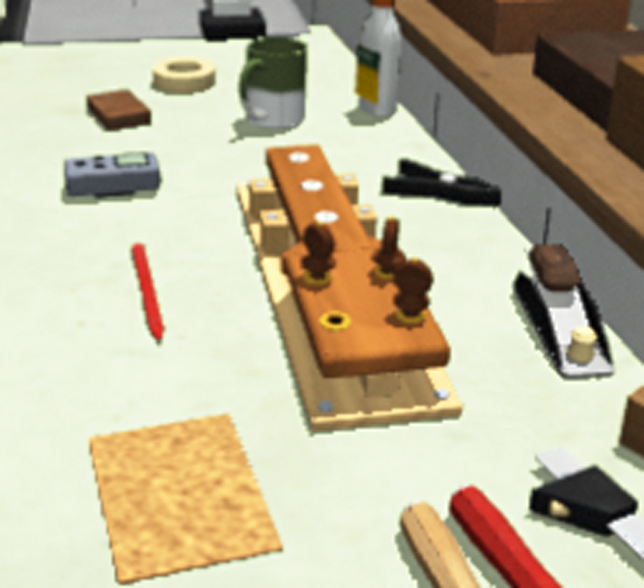

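The pictures show pegs 2, 3 and 4 standing, hole 1 (side crop 335,320) empty, dots on the shaft, and the meter lying across at scene crop (300,420). Going over the neck for a closer look with the wrist camera.

```bash
python3 - <<'E'
from h import *
s=st(); Rt=R.from_rotvec(s['ee_rot']).as_matrix(); print(np.round(Rt,2).tolist())
T=np.array(camera_model('wrist')['cam_to_world'])
print(np.round(Rt.T@T[:3,:3],2).tolist(),np.round(Rt.T@(T[:3,3]-s['eef_pos']),1), camera_model('wrist')['fx'])
print(local(s,(600,-60,380),np.pi/2))
r=masks_of('scene','meter')
for c,z in (('scene',20),('side',20)):
  for r in masks_of(c,'meter')[:1]:
    v,u=np.nonzero(r['pixels']); P=np.array([onz(c,(a,b),z)[:2] for a,b in zip(u[::3],v[::3])])
    w,V=np.linalg.eigh(np.cov(P.T)); print(c,r['p'],P.mean(0),V[:,1],np.sqrt(w)*3.46)
E
```

```text
t 1.2 pos [ 155.7 -605.3  214.7] rot [ 3.117  0.394 -0.   ] F [-1.1  0.2  0.5] w 95.3
[[0.97, 0.25, 0.0], [0.25, -0.97, -0.0], [-0.0, 0.0, -1.0]]
[[-0.0, -0.96, -0.29], [1.0, -0.0, -0.0], [0.0, -0.29, 0.96]] [  82.4   -1.8 -170.3] 307.1258214725358
[array([ 566.1, -417.4, -165.4]), np.float64(0.252)]
scene 0.76 [436.30895144 238.39608599] [-0.9995599   0.02966493] [ 59.49510698 103.04183562]
side 0.7 [436.54683361 235.45416293] [-0.72021595 -0.69374994] [ 98.26539687 101.3182483 ]
```

Call:
servo_tool:
  commands: "100 -60 -165 0 0 0 1;300 -220 -165 0 0 0.1 1;566 -417 -165 0 0 0.252 1;566 -417 -165 0 0 0.252 1;566 -417 -165 0 0 0.252 1;566 -417 -165 0 0 0.252 1;566 -417 -165 0 0 0.252 1;566 -417 -165 0 0 0.252 1;566 -417 -165 0 0 0.252 1;566 -417 -165 0 0 0.252 1"

```text
time_s: 2.35
eef_pos: [454.2, -240.0, 340.4]
ee_rot: [3.141, -0.0, 0.001]
contact_force: [0.2, -1.1, -0.1]
width: 95.4
gripper_force: 0.0
```

Call:
servo_tool:
  commands: "210 0 0 0 0 0 1;210 0 0 0 0 0 1;210 0 0 0 0 0 1;210 0 0 0 0 0 1;210 0 0 0 0 0 1;210 0 0 0 0 0 1"

```text
time_s: 2.95
eef_pos: [664.2, -241.4, 338.2]
ee_rot: [-3.141, -0.001, 0.003]
contact_force: [0.5, -0.1, -0.3]
width: 95.5
gripper_force: 0.0
```

```bash
cat > lk.py <<'E'
from h import *
import sys
s=st(); m=camera_model('wrist'); shot('wrist',sys.argv[1])
for t,z in [('meter_mid',20),('mat_top',4),('dot_1',60.5),('neck_back',60),('head_1',95),('ring_1',62),('peg_1',72)]:
    for r in tip_of('wrist',t)[:4]:
        print(t,round(r['p'],2),np.round(r['uv'],0),np.round(onz('wrist',r['uv'],z,m),1)[:2])
E
python3 lk.py w1
```

```text
t 2.95 pos [ 664.2 -241.4  338.2] rot [-3.141e+00 -1.000e-03  3.000e-03] F [ 0.5 -0.1 -0.3] w 95.5
mat_top 0.88 [289. 279.] [ 447.7 -265.8]
dot_1 0.67 [101. 195.] [623.8  23.2]
dot_1 0.58 [ 57. 189.] [633.1  87. ]
dot_1 0.47 [  8. 192.] [628.8 161.1]
neck_back 0.81 [122. 193.] [626.7  -9.4]
head_1 0.84 [223. 183.] [ 650.8 -167.7]
head_1 0.7 [168. 182.] [651.8 -91.8]
head_1 0.62 [172. 223.] [591.9 -92.3]
ring_1 0.5 [224. 220.] [ 584.7 -160. ]
ring_1 0.26 [169. 178.] [650.  -82.8]
peg_1 0.92 [220. 180.] [ 648.9 -159.8]
peg_1 0.86 [175. 175.] [656.5 -95.4]
peg_1 0.69 [176. 219.] [589.6 -89.8]
```

Call:
servo_tool:
  commands: "-120 -330 60 0 0 0 1;-120 -330 60 0 0 0 1;-120 -330 60 0 0 0 1;-120 -330 60 0 0 0 1;-120 -330 60 0 0 0 1;-120 -330 60 0 0 0 1;-120 -330 60 0 0 0 1;-120 -330 60 0 0 0 1;-120 -330 60 0 0 0 1"

```text
time_s: 4.25
eef_pos: [542.9, 89.2, 280.2]
ee_rot: [3.141, 0.003, 0.001]
contact_force: [-0.2, -0.3, 0.4]
width: 95.2
gripper_force: 0.0
```

```bash
python3 lk.py w2; python3 - <<'E'
from h import *
m=camera_model('wrist')
for r in masks_of('wrist','meter')[:1]:
    v,u=np.nonzero(r['pixels']); P=np.array([onz('wrist',(a,b),35,m)[:2] for a,b in zip(u,v)],np.float32)
    print(r['p'],r['bbox'],cv2.minAreaRect(P),P.mean(0))
E
```

```text
t 4.25 pos [542.9  89.2 280.2] rot [3.141e+00 3.000e-03 1.000e-03] F [-0.2 -0.3  0.4] w 95.2
meter_mid 0.65 [174. 241.] [435.2 244.2]
meter_mid 0.35 [426. 142.] [ 583.  -117.1]
mat_top 0.89 [503. 232.] [ 444.9 -263.2]
dot_1 0.65 [218. 104.] [632.8 159.4]
dot_1 0.65 [331. 107.] [629.5  23.8]
dot_1 0.51 [278. 106.] [630.2  87.8]
neck_back 0.74 [358. 111.] [624.3  -9.9]
head_1 0.9 [514.  88.] [ 647.8 -167.1]
head_1 0.88 [450.  83.] [653.  -96.9]
head_1 0.59 [432. 147.] [585.5 -88.7]
ring_1 0.63 [478. 144.] [ 584.6 -161.6]
ring_1 0.58 [491.  88.] [ 650.6 -164.2]
ring_1 0.55 [430.  85.] [654.3 -91.6]
ring_1 0.46 [422. 140.] [590.4 -90.7]
peg_1 0.9 [426. 146.] [584.5 -92.7]
peg_1 0.8 [494.  83.] [ 654.8 -160.1]
peg_1 0.76 [436.  84.] [654.6 -93.7]
peg_1 0.16 [493.  89.] [ 648.8 -159.3]
0.81 [153.8, 202.7, 197.3, 262.2] ((456.545166015625, 235.29759216308594), (84.09309387207031, 54.33951187133789), 0.12286847829818726) [466.3236  238.14177]
```

View pics/w2.png

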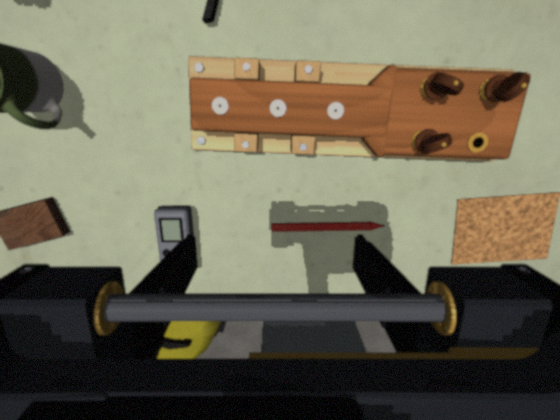

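View w2: dots at (220,106), (278,108), (336,110), meter upright-ish at (174,235), half hidden by a finger, nearly along world x. Moving over it.

Call:
servo_tool:
  commands: "-140 -148 60 0 0 0 1;-140 -148 60 0 0 0 1;-140 -148 60 0 0 0 1;-140 -148 60 0 0 0 1;-140 -148 60 0 0 0 1;-140 -148 60 0 0 0 1"

```text
time_s: 5.3
eef_pos: [402.6, 237.1, 219.6]
ee_rot: [3.141, 0.004, -0.001]
contact_force: [0.6, 0.4, -1.0]
width: 95.3
gripper_force: 0.0
```

```bash
cat > mt.py <<'E'
from h import *
import sys
s=st();m=camera_model('wrist'); im=shot('wrist',sys.argv[1])
for t in ('meter_mid',): print([(round(r['p'],2),np.round(r['uv']),np.round(onz('wrist',r['uv'],20,m),1)) for r in tip_of('wrist',t)])
for r in masks_of('wrist','meter')[:1]:
    v,u=np.nonzero(r['pixels']); P=np.array([onz('wrist',(a,b),35,m)[:2] for a,b in zip(u,v)],np.float32)
    print(r['p'],r['bbox'],cv2.minAreaRect(P),P.mean(0))
E
python3 mt.py w3
```

```text
t 5.3 pos [402.6 237.1 219.6] rot [ 3.141e+00  4.000e-03 -1.000e-03] F [ 0.6  0.4 -1. ] w 95.3
[(0.55, array([274., 150.]), array([439.4, 240.4,  20. ]))]
0.86 [250.9, 105.9, 296.4, 195.1] ((438.77032470703125, 240.69168090820312), (101.9063720703125, 49.97315979003906), 0.655813992023468) [440.82388 240.95915]
```

View pics/w3.png

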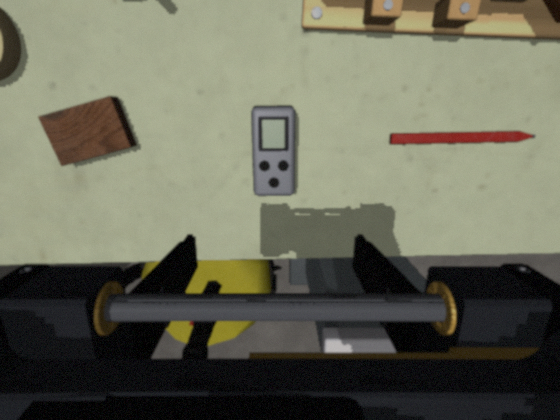

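View w3: meter clear at (274,150), lined up with the fingers. Descending.

Call:
servo_tool:
  commands: "37 -3.5 0 0 0 0 1;37 -3.5 40 0 0 0 1;37 -3.5 90 0 0 0 1;37 -3.5 140 0 0 0 1;37 -3.5 180 0 0 0 1;37 -3.5 200 0 0 0 1;37 -3.5 210 0 0 0 1;37 -3.5 210 0 0 0 1"

```text
time_s: 6.25
eef_pos: [441.1, 238.9, 9.0]
ee_rot: [3.141, -0.003, -0.002]
contact_force: [0.1, -0.3, 0.4]
width: 94.9
gripper_force: 0.0
```

Call:
servo_tool:
  commands: "0 0 0 0 0 0 0.4;0 0 0 0 0 0 0.4;0 0 0 0 0 0 0.4;0 0 0 0 0 0 0.4;0 0 0 0 0 0 0.4;0 0 0 0 0 0 0.4;0 0 0 0 0 0 0.4;0 0 0 0 0 0 0.4"

```text
time_s: 7.05
eef_pos: [440.4, 239.7, 9.9]
ee_rot: [3.142, -0.0, 0.0]
contact_force: [-0.9, -0.7, 4.3]
width: 49.8
gripper_force: 30.0
```

Call:
servo_tool:
  commands: "0 0 -20 0 0 0 0.4;0 0 -60 0 0 0 0.4;0 0 -100 0 0 0 0.4;0 0 -130 0 0 0 0.4;0 0 -130 0 0 0 0.4"

```text
time_s: 7.55
eef_pos: [441.7, 240.3, 143.0]
ee_rot: [-3.139, 0.0, -0.009]
contact_force: [-0.4, 1.4, -2.4]
width: 49.6
gripper_force: 30.0
```

```bash
python3 lk.py w4
```

```text
t 7.55 pos [441.7 240.3 143. ] rot [-3.139  0.    -0.009] F [-0.4  1.4 -2.4] w 49.6
meter_mid 0.62 [274. 262.] [371.2 243.1]
```

View pics/w4.png

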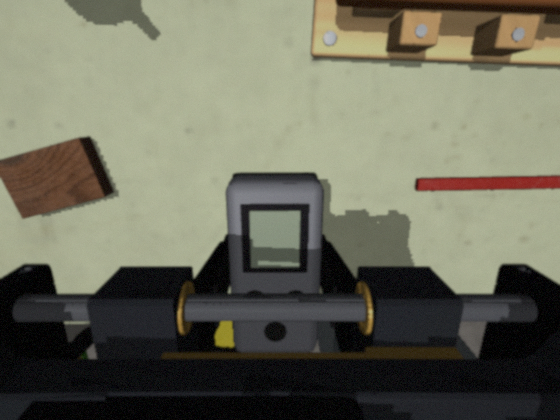

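Meter held level. Move in front of the dots at safe height for an exact fix.

Call:
servo_tool:
  commands: "100 144 -60 0 0 0 0.4;100 144 -60 0 0 0 0.4;100 144 -60 0 0 0 0.4;100 144 -60 0 0 0 0.4;100 144 -60 0 0 0 0.4;100 144 -60 0 0 0 0.4;100 144 -60 0 0 0 0.4"

```text
time_s: 8.65
eef_pos: [539.6, 96.3, 198.9]
ee_rot: [3.142, 0.0, -0.003]
contact_force: [-0.2, 0.5, -2.3]
width: 49.9
gripper_force: 30.0
```

```bash
cat > dots.py <<'E'
from h import *
import sys
s=st();m=camera_model('wrist'); im=shot('wrist',sys.argv[1])
wh=((im.min(2)>185)&((im.max(2).astype(int)-im.min(2))<40)).astype(np.uint8)
n,l,stt,c=cv2.connectedComponentsWithStats(wh)
for i in range(1,n):
    if stt[i,4]>60: print('blob',stt[i,4],np.round(c[i],1),np.round(onz('wrist',c[i],60.5,m),1)[:2])
for t,z in [('dot_1',60.5),('head_1',95),('ring_1',62),('peg_1',72),('neck_back',60)]:
    for r in tip_of('wrist',t)[:4]: print(t,round(r['p'],2),np.round(r['uv'],0),np.round(onz('wrist',r['uv'],z,m),1)[:2])
# meter far edge from w4
a=cv2.imread('pics/w4.png').mean(2); print('edge',np.round(a[160:190:2,275]))
E
python3 dots.py w5
```

```text
t 8.65 pos [539.6  96.3 198.9] rot [ 3.142e+00  0.000e+00 -3.000e-03] F [-0.2  0.5 -2.3] w 49.9
blob 74 [186.   52.5] [672.1 179.2]
blob 283 [212.1  99.7] [631.3 158. ]
blob 277 [285.7 102.8] [628.6  87.9]
blob 269 [358.9 105.7] [625.7  18. ]
dot_1 0.91 [354. 108.] [623.5  22.8]
dot_1 0.7 [473. 145.] [588.6 -97.3]
dot_1 0.63 [282. 105.] [626.8  91. ]
dot_1 0.55 [212. 100.] [631.3 158.4]
head_1 0.89 [488. 147.] [590.6 -89.3]
head_1 0.87 [511.  70.] [652.5 -95.1]
head_1 0.71 [480.  78.] [647.1 -70.6]
ring_1 0.62 [480.  73.] [653.7 -90.7]
ring_1 0.58 [559.  76.] [ 650.8 -163.2]
ring_1 0.56 [538. 148.] [ 585.4 -160.1]
ring_1 0.48 [355. 105.] [626.5  22.1]
peg_1 0.81 [473. 145.] [589.6 -90.2]
peg_1 0.62 [489.  74.] [652.  -92.5]
neck_back 0.86 [386. 106.] [625.3  -8.3]
edge [168. 167. 170. 169. 171. 164. 107.  34.  46.  53.  65.  81.  97. 108.
 115.]
```

Dots found to the pixel: dot 1 (631,158), dot 2 (629,88), dot 3 (626,18), spaced 70 mm. Pressing dot 1.

Call:
servo_tool:
  commands: "92.5 -62 0 0 0 0 0.4;92.5 -62 0 0 0 0 0.4;92.5 -62 0 0 0 0 0.4;92.5 -62 40 0 0 0 0.4;92.5 -62 80 0 0 0 0.4;92.5 -62 110 0 0 0 0.4;92.5 -62 122 0 0 0 0.4;92.5 -62 122 0 0 0 0.4"

```text
time_s: 9.75
eef_pos: [632.2, 157.6, 76.5]
ee_rot: [3.141, -0.0, -0.004]
contact_force: [0.2, 0.2, -1.5]
width: 49.8
gripper_force: 30.0
```

Call:
servo_tool:
  commands: "0 0 1.5 0 0 0 0.4;0 0 3 0 0 0 0.4;0 0 4.5 0 0 0 0.4;0 0 6 0 0 0 0.4;0 0 6 0 0 0 0.4"

```text
time_s: 10.25
eef_pos: [633.0, 157.7, 72.0]
ee_rot: [3.142, -0.0, 0.001]
contact_force: [-0.1, -0.1, -1.2]
width: 49.7
gripper_force: 30.0
```

Call:
servo_tool:
  commands: "0 0 1 0 0 0 0.4;0 0 2 0 0 0 0.4;0 0 2 0 0 0 0.4"

```text
time_s: 10.55
eef_pos: [633.0, 157.6, 69.9]
ee_rot: [3.141, -0.0, 0.0]
contact_force: [-1.0, -0.5, -0.1]
width: 49.7
gripper_force: 30.0
```

Call:
servo_tool:
  commands: "0 0 1 0 0 0 0.4;0 0 1 0 0 0 0.4"

```text
time_s: 10.75
eef_pos: [633.0, 157.7, 69.9]
ee_rot: [3.142, -0.0, 0.001]
contact_force: [-3.7, -0.9, 11.0]
width: 49.9
gripper_force: 30.0
```

Call:
servo_tool:
  commands: "0 0 0 0 0 0 0.4;0 0 0 0 0 0 0.4;0 0 0 0 0 0 0.4;0 0 0 0 0 0 0.4;0 0 0 0 0 0 0.4;0 0 -15 0 0 0 0.4;0 0 -15 0 0 0 0.4"

```text
time_s: 11.45
eef_pos: [633.9, 157.8, 85.8]
ee_rot: [-3.141, 0.0, -0.005]
contact_force: [0.4, 0.2, -1.3]
width: 50.4
gripper_force: 30.0
```

Call:
servo_tool:
  commands: "-3.2 70 0 0 0 0 0.4;-3.2 70 0 0 0 0 0.4;-3.2 70 7 0 0 0 0.4;-3.2 70 12 0 0 0 0.4;-3.2 70 14 0 0 0 0.4;-3.2 70 15 0 0 0 0.4;-3.2 70 15 0 0 0 0.4"

```text
time_s: 12.15
eef_pos: [629.6, 88.2, 69.9]
ee_rot: [3.141, 0.002, 0.0]
contact_force: [-5.3, -6.0, 12.6]
width: 49.8
gripper_force: 30.0
```

Call:
servo_tool:
  commands: "0 0 0 0 0 0 0.4;0 0 0 0 0 0 0.4;0 0 0 0 0 0 0.4;0 0 0 0 0 0 0.4;0 0 0 0 0 0 0.4;0 0 -15 0 0 0 0.4;0 0 -15 0 0 0 0.4"

```text
time_s: 12.85
eef_pos: [630.6, 88.7, 85.5]
ee_rot: [-3.141, -0.001, -0.005]
contact_force: [1.2, 0.8, -1.4]
width: 49.8
gripper_force: 30.0
```

Call:
servo_tool:
  commands: "-3.2 70 0 0 0 0 0.4;-3.2 70 0 0 0 0 0.4;-3.2 70 7 0 0 0 0.4;-3.2 70 12 0 0 0 0.4;-3.2 70 14 0 0 0 0.4;-3.2 70 15 0 0 0 0.4;-3.2 70 15 0 0 0 0.4;-3.2 70 15 0 0 0 0.4;-3.2 70 15 0 0 0 0.4;-3.2 70 15 0 0 0 0.4"

```text
time_s: 13.85
eef_pos: [626.3, 18.4, 69.9]
ee_rot: [3.141, 0.002, 0.0]
contact_force: [-5.7, -5.3, 13.5]
width: 49.8
gripper_force: 30.0
```

Call:
servo_tool:
  commands: "0 0 0 0 0 0 0.4;0 0 0 0 0 0 0.4;0 0 -30 0 0 0 0.4;0 0 -70 0 0 0 0.4;0 0 -110 0 0 0 0.4;0 0 -130 0 0 0 0.4;0 0 -130 0 0 0 0.4"

```text
time_s: 14.55
eef_pos: [627.6, 19.0, 201.4]
ee_rot: [3.141, 0.002, 0.008]
contact_force: [0.5, 0.2, -2.5]
width: 49.8
gripper_force: 30.0
```

```bash
python3 lk.py w6; python3 - <<'E'
from h import *
shot('side','side6'); m=camera_model('wrist')
for c in ('wrist','side'):
  for r in masks_of(c,'mat_top')[:2]:
    v,u=np.nonzero(r['pixels']); P=np.array([onz(c,(a,b),4)[:2] for a,b in zip(u,v)],np.float32)
    print(c,r['p'],r['bbox'],cv2.minAreaRect(P),P.mean(0))
  print([(round(r['p'],2),np.round(onz(c,r['uv'],4),1)) for r in tip_of(c,'mat_top')])
s=st(); print(local(s,(447,-267,180)))
E
```

```text
t 14.55 pos [627.6  19.  201.4] rot [3.141e+00 2.000e-03 8.000e-03] F [ 0.5  0.2 -2.5] w 49.8
meter_mid 0.61 [274. 265.] [522.7  22.4]
mat_top 0.72 [478. 177.] [ 632.9 -225.1]
dot_1 0.86 [143. 191.] [630.1 158.4]
dot_1 0.75 [210. 190.] [630.9  88.7]
neck_back 0.41 [296. 185.] [636.6  -1.3]
head_1 0.96 [389. 241.] [588.9 -90.4]
head_1 0.96 [396. 173.] [655.5 -89.9]
head_1 0.58 [476. 177.] [ 652.  -163.1]
ring_1 0.94 [442. 235.] [ 581.4 -160.2]
ring_1 0.58 [380. 228.] [589.9 -91.7]
ring_1 0.53 [458. 173.] [ 649.2 -165.6]
ring_1 0.41 [384. 170.] [652.3 -90.7]
peg_1 0.96 [457. 174.] [ 650.2 -158.9]
peg_1 0.94 [382. 234.] [586.6 -90.8]
peg_1 0.62 [390. 172.] [652.6 -93. ]
wrist 0.59 [439.9, 267.9, 543.6, 343.8] ((449.2454528808594, -268.8360900878906), (111.31631469726562, 131.21273803710938), 4.193288326263428) [ 463.68192 -246.93959]
[(0.72, array([ 631. , -224.3,    4. ]))]
side 0.69 [200.6, 288.1, 268.1, 345.9] ((448.25555419921875, -270.2821044921875), (108.3907470703125, 155.08834838867188), 4.224328994750977) [ 447.85477 -277.14374]
[(0.72, array([ 444.3, -266.7,    4. ])), (0.51, array([457.2,  -7.2,   4. ])), (0.42, array([683.2, -95.1,   4. ])), (0.33, array([ 796.2, -138.1,    4. ]))]
t 15.2 pos [626.5  17.6 198.6] rot [ 3.142e+00 -1.000e-03 -0.000e+00] F [-0.1  0.1 -1.4] w 49.8
[array([-179.4,  284.7,   18.7])]
```

Call:
servo_tool:
  commands: "-179.5 286.5 10 0 0 0 0.4;-179.5 286.5 10 0 0 0 0.4;-179.5 286.5 10 0 0 0 0.4;-179.5 286.5 10 0 0 0 0.4;-179.5 286.5 10 0 0 0 0.4;-179.5 286.5 10 0 0 0 0.4;-179.5 286.5 10 0 0 0 0.4;-179.5 286.5 60 0 0 0 0.4;-179.5 286.5 110 0 0 0 0.4;-179.5 286.5 150 0 0 0 0.4"

```text
time_s: 16.2
eef_pos: [446.4, -269.1, 47.1]
ee_rot: [3.141, -0.002, 0.0]
contact_force: [0.6, -0.6, -1.2]
width: 49.6
gripper_force: 30.0
```

Call:
servo_tool:
  commands: "0 0 0 0 0 0 0.4"

```text
time_s: 16.3
eef_pos: [445.0, -267.6, 45.0]
ee_rot: [-3.137, 0.001, 0.009]
contact_force: [-0.9, 0.0, -1.4]
width: 50.2
gripper_force: 30.0
```

Call:
servo_tool:
  commands: "0 0 15 0 0 0 0.4;0 0 26 0 0 0 0.4;0 0 31 0 0 0 0.4;0 0 31 0 0 0 0.4;0 0 31 0 0 0 0.4"

```text
time_s: 16.8
eef_pos: [447.3, -269.0, 18.6]
ee_rot: [3.141, -0.0, 0.001]
contact_force: [0.3, 0.4, -2.1]
width: 49.9
gripper_force: 30.0
```

Call:
servo_tool:
  commands: "0 0 2 0 0 0 0.4;0 0 4 0 0 0 0.4;0 0 5 0 0 0 0.4;0 0 5 0 0 0 0.4"

```text
time_s: 17.2
eef_pos: [447.1, -268.9, 13.8]
ee_rot: [3.141, -0.0, 0.001]
contact_force: [-2.2, 1.3, 13.3]
width: 49.8
gripper_force: 30.0
```

Call:
servo_tool:
  commands: "0 0 -1 0 0 0 0.4;0 0 -1 0 0 0 0.7;0 0 -1 0 0 0 1;0 0 -1 0 0 0 1;0 0 -1 0 0 0 1;0 0 -1 0 0 0 1;0 0 -1 0 0 0 1;0 0 -1 0 0 0 1"

```text
time_s: 18.0
eef_pos: [446.9, -268.8, 13.8]
ee_rot: [3.142, -0.0, 0.0]
contact_force: [0.0, -0.0, 0.4]
width: 94.3
gripper_force: 0.0
```

Call:
servo_tool:
  commands: "0 0 -30 0 0 0 1;0 0 -80 0 0 0 1;0 0 -130 0 0 0 1;0 0 -180 0 0 0 1;0 0 -200 0 0 0 1;-30 0 -200 0 0 0 1;-30 0 -200 0 0 0 1"

```text
time_s: 18.7
eef_pos: [415.0, -268.3, 214.5]
ee_rot: [3.141, -0.001, 0.0]
contact_force: [0.9, 0.2, -0.2]
width: 95.3
gripper_force: 0.0
```

```bash
python3 mt.py w7; python3 - <<'E'
from h import *
print([(round(r['p'],2),np.round(onz('wrist',r['uv'],4),1)) for r in tip_of('wrist','mat_top')])
E
```

```text
t 18.7 pos [ 415.  -268.3  214.5] rot [ 3.141e+00 -1.000e-03  0.000e+00] F [ 0.9  0.2 -0.2] w 95.3
[(0.88, array([276., 158.]), array([ 443.7, -267.3,   20. ])), (0.6, array([ 51., 147.]), array([456.6,  -4.7,  20. ]))]
0.65 [255.1, 108.0, 297.9, 203.5] ((444.9989318847656, -266.3868408203125), (103.61182403564453, 49.4986572265625), 0.14595389366149902) [ 447.0726  -266.32114]
[]
```

View pics/w7.png

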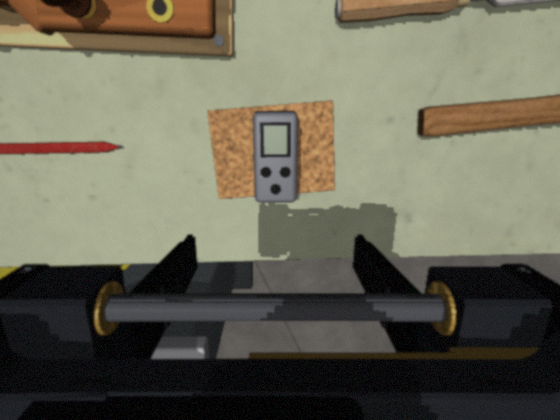

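View w7: the meter stands in the middle of the mat (276,158). Now the pegs.

Call:
servo_tool:
  commands: "125 -140 -10 0 0 0 1;125 -140 -10 0 0 0 1;125 -140 -10 0 0 0 1;125 -140 -10 0 0 0 1;125 -140 -10 0 0 0 1;125 -140 -10 0 0 0 1;125 -140 -10 0 0 0 1"

```text
time_s: 19.6
eef_pos: [541.6, -129.2, 223.3]
ee_rot: [-3.141, 0.001, 0.002]
contact_force: [-0.6, 0.3, 0.1]
width: 95.3
gripper_force: 0.0
```

```bash
cat > pg.py <<'E'
from h import *
import sys
s=st();m=camera_model('wrist'); im=shot('wrist',sys.argv[1])
for t,z in [('head_1',95),('ring_1',62),('peg_1',72)]:
    for r in tip_of('wrist',t)[:4]: print(t,round(r['p'],2),np.round(r['uv'],0),np.round(onz('wrist',r['uv'],z,m),1)[:2])
for r in masks_of('wrist','head_1')[:4]: print(r['p'],np.round(r['bbox']))
for n,p in dict(p2=(649.5,-163.1),p3=(590.3,-90.7),p4=(652.3,-93.2)).items(): print(n,[np.round(proj('wrist',(*p,z),m)) for z in (62,95,111)])
c=im[40:290,200:480]
cv2.imwrite('pics/'+sys.argv[1]+'c.png',cv2.resize(c,None,fx=2,fy=2,interpolation=2)[:,:,::-1])
E
python3 pg.py w8
```

```text
t 19.6 pos [ 541.6 -129.2  223.3] rot [-3.141e+00  1.000e-03  2.000e-03] F [-0.6  0.3  0.1] w 95.3
head_1 0.96 [318.  79.] [ 650.6 -166.7]
head_1 0.73 [237.  75.] [654.4 -93.3]
head_1 0.65 [237. 150.] [587.6 -90.9]
ring_1 0.64 [306. 146.] [ 587.6 -160.3]
peg_1 0.8 [312.  82.] [ 650.1 -164. ]
peg_1 0.72 [238. 145.] [589.8 -88.8]
peg_1 0.71 [ 66. 104.] [629.9  79.6]
peg_1 0.61 [243.  80.] [652.2 -96. ]
0.88 [302.  62. 330.  95.]
0.86 [216. 131. 253. 160.]
0.71 [223.  60. 255.  96.]
p2 [array([310.,  84.]), array([314.,  81.]), array([317.,  79.])]
p3 [array([241., 143.]), array([237., 147.]), array([235., 149.])]
p4 [array([241.,  81.]), array([237.,  77.]), array([235.,  75.])]
```

View pics/w8c.png

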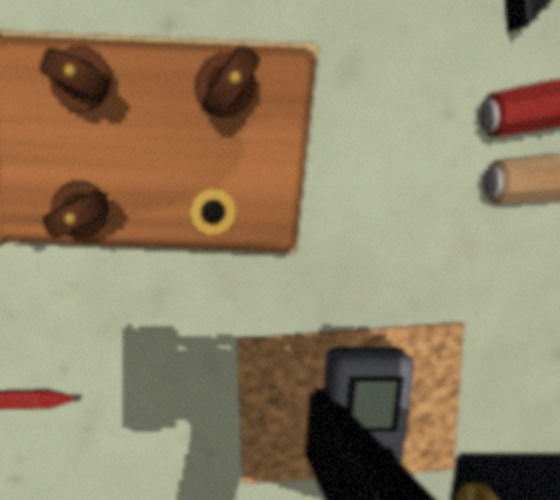

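View w8c: three pegs at crop (78,75) = peg 4, (230,80) = peg 2, (78,210) = peg 3; hole 1 at (212,211) is empty. Fit each head's yaw from the masks.

```bash
cat > fit.py <<'E'
from h import *
m=camera_model('wrist')
pegs=dict(p2=(649.5,-163.1),p3=(590.3,-90.7),p4=(652.3,-93.2))
def circ(c,r,axis_u,axis_v): 
    a=np.linspace(0,2*np.pi,24); return [np.array(c)+r*(np.cos(t)*axis_u+np.sin(t)*axis_v) for t in a]
Z=np.array([0,0,1.]);S=4
def render(xy,th,z0,dx=0,dy=0):
    o=np.array([xy[0]+dx,xy[1]+dy,z0]); X=np.array([np.cos(th),np.sin(th),0]);Y=np.array([-np.sin(th),np.cos(th),0])
    E1=np.array([1.,0,0]);E2=np.array([0,1.,0]); im=np.zeros((420*S,560*S),np.uint8)
    for pts in (circ(o,15,E1,E2)+circ(o+5*Z,15,E1,E2), circ(o+23*Z-6*Y,16,X,Z)+circ(o+23*Z+6*Y,16,X,Z)):
        q=np.array([proj('wrist',p,m) for p in pts])*S+S/2
        cv2.fillConvexPoly(im,cv2.convexHull(q.astype(np.int32)),1)
    return im
im=get_image('wrist'); ms=masks_of('wrist','head_1')
for n,xy in pegs.items():
    c=proj('wrist',(*xy,90),m)
    r=min(ms,key=lambda r:np.hypot((r['bbox'][0]+r['bbox'][2])/2-c[0],(r['bbox'][1]+r['bbox'][3])/2-c[1]))
    M=cv2.resize(r['pixels'].astype(np.uint8),None,fx=S,fy=S,interpolation=0); L,Tt=int(c[0]-40)*S,int(c[1]-40)*S; sl=np.s_[max(Tt,0):Tt+80*S,max(L,0):L+80*S]
    res=[]
    for z0 in (72,):
      for th in np.arange(0,np.pi,np.pi/36):
        A=render(xy,th,z0)[sl]; Mo=M[sl]
        best=0
        for dx in range(-12,13,4):
          for dy in range(-12,13,4):
            B=np.roll(A,(dy,dx),(0,1)); best=max(best,(B&Mo).sum()/(B|Mo).sum())
        res.append((best,th,z0))
    res.sort(reverse=True); print(n,[(round(a,3),round(np.degrees(b))) for a,b,z in res[:5]])
E
python3 fit.py
```

```text
p2 [(np.float64(0.901), 145), (np.float64(0.9), 140), (np.float64(0.896), 150), (np.float64(0.893), 135), (np.float64(0.885), 155)]
p3 [(np.float64(0.884), 115), (np.float64(0.884), 120), (np.float64(0.883), 110), (np.float64(0.88), 125), (np.float64(0.88), 105)]
p4 [(np.float64(0.942), 65), (np.float64(0.937), 60), (np.float64(0.932), 70), (np.float64(0.923), 55), (np.float64(0.921), 75)]
```

Fitted flats (world yaw): peg 2 143°, peg 3 115°, peg 4 63°; neck 88°. Agrees with the picture. Taking peg 3: the closing line must be at 25°, so turn −2.0 about tool z.

Call:
servo_tool:
  commands: "48.5 -38.5 30 0 0 -1.4 0.5;48.5 -38.5 30 0 0 -1.4 0.5;48.5 -38.5 30 0 0 -1.4 0.5;48.5 -38.5 30 0 0 -1.4 0.5;48.5 -38.5 30 0 0 -1.4 0.5;48.5 -38.5 30 0 0 -1.4 0.5;48.5 -38.5 30 0 0 -1.4 0.5;48.5 -38.5 30 0 0 -1.4 0.5;48.5 -38.5 30 0 0 -1.4 0.5;48.5 -38.5 30 0 0 -1.4 0.5"

```text
time_s: 20.95
eef_pos: [590.4, -90.5, 193.8]
ee_rot: [2.398, 2.03, -0.0]
contact_force: [0.1, -0.0, 0.2]
width: 47.4
gripper_force: 0.0
```

Call:
servo_tool:
  commands: "0 0 0 0 0 -0.6 0.5;0 0 0 0 0 -0.6 0.5;0 0 0 0 0 -0.6 0.5;0 0 0 0 0 -0.6 0.5;0 0 0 0 0 -0.6 0.5;0 0 0 0 0 -0.6 0.5"

```text
time_s: 21.55
eef_pos: [590.4, -90.5, 193.8]
ee_rot: [1.704, 2.639, -0.0]
contact_force: [0.4, -0.3, 0.5]
width: 47.7
gripper_force: 0.0
```

```bash
cat > to.py <<'E'
from h import *
import sys
x,y,z,yaw=map(float,sys.argv[1:5])
s=st(); Rt=R.from_rotvec(s['ee_rot']).as_matrix(); print('tool y yaw',np.degrees(np.arctan2(Rt[1,1],Rt[0,1])),'j',np.round(s['joint_positions'],2),local(s,(x,y,z),np.radians(yaw)))
E
python3 to.py 590.3 -90.7 81 25; python3 pg.py w9; python3 fit.py
```

```text
t 21.55 pos [590.4 -90.5 193.8] rot [ 1.704  2.639 -0.   ] F [ 0.4 -0.3  0.5] w 47.7
tool y yaw 24.304689203565978 j [-0.26  0.47  1.65 -0.    1.01 -0.69] [array([-1.000e-01, -2.000e-01,  1.128e+02]), np.float64(-0.012)]
t 21.55 pos [590.4 -90.5 193.8] rot [ 1.704  2.639 -0.   ] F [ 0.4 -0.3  0.5] w 47.7
head_1 0.81 [334. 237.] [654.4 -94.9]
head_1 0.69 [299. 294.] [ 651.7 -164. ]
head_1 0.65 [272. 206.] [588.4 -90.7]
ring_1 0.71 [242. 255.] [ 585.6 -164.8]
ring_1 0.63 [298. 278.] [ 653.2 -164.5]
ring_1 0.45 [326. 224.] [652.7 -95. ]
peg_1 0.87 [270. 202.] [588.6 -94.3]
peg_1 0.76 [329. 223.] [651.9 -89.8]
peg_1 0.74 [296. 279.] [ 649. -162.]
peg_1 0.59 [245. 254.] [ 587.7 -157.6]
0.98 [284. 270. 308. 294.]
0.88 [315. 213. 349. 248.]
0.78 [258. 186. 288. 228.]
0.37 [236. 247. 257. 265.]
p2 [array([296., 275.]), array([298., 292.]), array([299., 302.])]
p3 [array([274., 197.]), array([273., 206.]), array([273., 212.])]
p4 [array([327., 222.]), array([332., 234.]), array([336., 241.])]
p2 [(np.float64(0.67), 120), (np.float64(0.668), 125), (np.float64(0.657), 115), (np.float64(0.654), 130), (np.float64(0.643), 110)]
p3 [(np.float64(0.941), 115), (np.float64(0.935), 120), (np.float64(0.932), 110), (np.float64(0.919), 105), (np.float64(0.919), 125)]
p4 [(np.float64(0.793), 175), (np.float64(0.792), 0), (np.float64(0.789), 170), (np.float64(0.788), 165), (np.float64(0.787), 5)]
```

Peg 3's yaw (115°) and position confirmed. Descend and grip.

Call:
servo_tool:
  commands: "0 0 40 0 0 0 0.5;0 0 80 0 0 0 0.5;0 0 100 0 0 0 0.5;0 0 110 0 0 0 0.5;0 0 112 0 0 0 0.5;0 0 112 0 0 0 0.5"

```text
time_s: 22.5
eef_pos: [590.9, -90.4, 82.5]
ee_rot: [1.697, 2.642, 0.0]
contact_force: [-0.1, 0.4, 0.5]
width: 48.1
gripper_force: 0.0
```

Call:
servo_tool:
  commands: "0 0 0 0 0 0 0;0 0 0 0 0 0 0;0 0 0 0 0 0 0;0 0 0 0 0 0 0;0 0 0 0 0 0 0;0 0 0 0 0 0 0;0 0 0 0 0 0 0;0 0 0 0 0 0 0"

```text
time_s: 23.3
eef_pos: [589.6, -90.6, 82.0]
ee_rot: [-1.697, -2.642, 0.002]
contact_force: [-4.5, -1.7, 5.7]
width: 11.8
gripper_force: 30.0
```

Call:
servo_tool:
  commands: "0 0 1 0 0 0 0;0 0 2 0 0 -0.1 0;0 0 2.3 0 0 -0.22 0;0 0 2.6 0 0 -0.35 0;0 0 2.9 0 0 -0.48 0;0 0 3.2 0 0 -0.6 0"

```text
time_s: 23.9
eef_pos: [588.6, -91.4, 79.2]
ee_rot: [-0.831, -3.026, 0.004]
contact_force: [-12.1, -9.7, 12.0]
width: 11.6
gripper_force: 30.0
```

Call:
servo_tool:
  commands: "0.4 -1 0.7 0 0 -0.14 0;0.4 -1 1.2 0 0 -0.28 0;0.4 -1 1.6 0 0 -0.42 0;0.4 -1 2.0 0 0 -0.56 0;0.4 -1 2.4 0 0 -0.7 0;0.4 -1 2.8 0 0 -0.84 0;0.4 -1 3.1 0 0 -0.95 0"

```text
time_s: 24.6
eef_pos: [589.4, -93.2, 76.7]
ee_rot: [0.646, -3.074, 0.005]
contact_force: [-6.7, -15.5, 10.0]
width: 11.6
gripper_force: 30.0
```

Call:
servo_tool:
  commands: "0.3 -0.4 0.7 0 0 0.14 0;0.3 -0.4 1.3 0 0 0.28 0;0.3 -0.4 1.7 0 0 0.42 0;0.3 -0.4 2.1 0 0 0.56 0;0.3 -0.4 2.5 0 0 0.7 0;0.3 -0.4 2.9 0 0 0.84 0;0.3 -0.4 3.2 0 0 0.95 0"

```text
time_s: 25.3
eef_pos: [589.5, -92.4, 73.9]
ee_rot: [0.848, 3.024, -0.002]
contact_force: [-7.4, -5.9, 18.4]
width: 11.7
gripper_force: 30.0
```

Call:
servo_tool:
  commands: "0 0 0.4 0 0 0.14 0;0 0 0.8 0 0 0.28 0;0 0 1.2 0 0 0.42 0;0 0 1.6 0 0 0.56 0;0 0 2 0 0 0.7 0;0 0 2.3 0 0 0.84 0"

```text
time_s: 25.9
eef_pos: [590.2, -92.0, 72.0]
ee_rot: [2.007, 2.413, 0.001]
contact_force: [-3.3, -1.1, 18.8]
width: 11.9
gripper_force: 30.0
```

Call:
servo_tool:
  commands: "0 0 0.4 0 0 0.14 0;0 0 0.8 0 0 0.28 0;0 0 1.2 0 0 0.42 0;0 0 1.5 0 0 0.56 0;0 0 1.8 0 0 0.7 0"

```text
time_s: 26.4
eef_pos: [591.2, -92.0, 70.9]
ee_rot: [2.711, 1.579, 0.005]
contact_force: [-0.8, 0.2, 24.5]
width: 12.0
gripper_force: 30.0
```

Call:
servo_tool:
  commands: "0 0 0.3 0 0 -0.12 0;0 0 0.6 0 0 -0.24 0;0 0 0.9 0 0 -0.36 0;0 0 1 0 0 -0.476 0;0 0 1 0 0 -0.476 0"

```text
time_s: 26.9
eef_pos: [590.6, -91.6, 70.6]
ee_rot: [2.253, 2.184, 0.003]
contact_force: [-6.4, 3.3, 33.1]
width: 11.8
gripper_force: 30.0
```

Peg 3 is down on its ring (force rising, no more travel). Release, go to peg 4.

Call:
servo_tool:
  commands: "0 0 -1 0 0 0 0.3;0 0 -1 0 0 0 0.5;0 0 -1 0 0 0 0.5;0 0 -1 0 0 0 0.5;0 0 -40 0 0 0 0.5;0 0 -90 0 0 0 0.5;0 0 -120 0 0 0 0.5;0 0 -120 0 0 0 0.5"

```text
time_s: 27.7
eef_pos: [591.0, -91.8, 191.2]
ee_rot: [2.256, 2.178, 0.005]
contact_force: [0.1, -0.5, -0.0]
width: 47.9
gripper_force: 0.0
```

```bash
python3 to.py 652.3 -93.5 193 -27;  python3 fit.py
```

```text
t 27.7 pos [591.  -91.8 191.2] rot [2.256 2.178 0.005] F [ 0.1 -0.5 -0. ] w 47.9
tool y yaw -2.0040317194959982 j [-0.26  0.47  1.66 -0.    1.   -0.23] [array([ 0.5, 61.3, -1.4]), np.float64(0.436)]
p2 [(0, 175), (0, 170), (0, 165), (0, 160), (0, 155)]
p3 [(np.float64(0.857), 90), (np.float64(0.855), 85), (np.float64(0.852), 95), (np.float64(0.85), 80), (np.float64(0.846), 100)]
p4 [(0, 175), (0, 170), (0, 165), (0, 160), (0, 155)]
```

Peg 3 reads 90° (neck 88°): aligned. On to peg 4.

Call:
servo_tool:
  commands: "0.5 61.5 0 0 0 0.436 0.5;0.5 61.5 0 0 0 0.436 0.5;0.5 61.5 0 0 0 0.436 0.5;0.5 61.5 0 0 0 0.436 0.5"

```text
time_s: 28.2
eef_pos: [650.5, -92.9, 184.7]
ee_rot: [-2.678, -1.638, 0.004]
contact_force: [0.3, 0.1, 0.0]
width: 47.7
gripper_force: 0.0
```

```bash
python3 to.py 652.3 -93.5 82 -27;  python3 fit.py; python3 pg.py w10|grep head
```

```text
t 28.2 pos [650.5 -92.9 184.7] rot [-2.678 -1.638  0.004] F [0.3 0.1 0. ] w 47.7
tool y yaw -27.0964182900395 j [-0.24  0.57  1.51 -0.    1.07  0.23] [array([  0.4,   2.2, 102.7]), np.float64(-0.002)]
p2 [(np.float64(0.704), 85), (np.float64(0.702), 90), (np.float64(0.696), 95), (np.float64(0.693), 80), (np.float64(0.692), 105)]
p3 [(np.float64(0.803), 35), (np.float64(0.802), 40), (np.float64(0.796), 30), (np.float64(0.793), 45), (np.float64(0.788), 25)]
p4 [(np.float64(0.947), 65), (np.float64(0.944), 60), (np.float64(0.937), 70), (np.float64(0.929), 55), (np.float64(0.918), 75)]
head_1 0.97 [216. 231.] [592.4 -87.4]
head_1 0.85 [276. 210.] [649.6 -93.6]
head_1 0.59 [310. 271.] [ 651.1 -162.9]
```

Call:
servo_tool:
  commands: "0 0 30 0 0 0 0.5;0 0 60 0 0 0 0.5;0 0 80 0 0 0 0.5;0 0 90 0 0 0 0.5;0 0 90 0 0 0 0.5"

```text
time_s: 29.05
eef_pos: [650.5, -93.0, 96.2]
ee_rot: [-2.677, -1.642, 0.002]
contact_force: [0.2, 0.3, 0.2]
width: 47.4
gripper_force: 0.0
```

Call:
servo_tool:
  commands: "0 1 7 0 0 0 0.5;0 1 14 0 0 0 0.5;0 1 14 0 0 0 0.5;0 1 14 0 0 0 0;0 1 14 0 0 0 0;0 1 14 0 0 0 0;0 1 14 0 0 0 0;0 1 14 0 0 0 0;0 1 14 0 0 0 0;0 1 14 0 0 0 0"

```text
time_s: 30.05
eef_pos: [652.9, -94.0, 83.5]
ee_rot: [2.677, 1.641, 0.003]
contact_force: [4.8, -1.9, -2.0]
width: 11.9
gripper_force: 29.9
```

Call:
servo_tool:
  commands: "0 0.5 1.2 0 0 0 0;0 0.5 2 0 0 0.14 0;0 0.5 2.4 0 0 0.28 0;0 0.5 2.8 0 0 0.42 0;0 0.5 3.2 0 0 0.56 0;0 0.5 3.6 0 0 0.7 0;0 0.5 4.0 0 0 0.84 0;0 0.5 4.3 0 0 0.95 0"

```text
time_s: 30.85
eef_pos: [653.9, -95.1, 80.9]
ee_rot: [3.13, 0.227, 0.007]
contact_force: [1.7, -6.6, 10.4]
width: 11.6
gripper_force: 30.0
```

Call:
servo_tool:
  commands: "0 0 0.6 0 0 -0.14 0;0 0 1.1 0 0 -0.28 0;0 0 1.5 0 0 -0.42 0;0 0 1.9 0 0 -0.56 0;0 0 2.3 0 0 -0.7 0;0 0 2.7 0 0 -0.84 0;0 0 3 0 0 -0.95 0"

```text
time_s: 31.55
eef_pos: [653.1, -94.1, 78.3]
ee_rot: [2.672, 1.648, 0.003]
contact_force: [-2.1, -0.5, 16.4]
width: 11.9
gripper_force: 30.0
```

Call:
servo_tool:
  commands: "0 0 0.4 0 0 -0.14 0;0 0 0.8 0 0 -0.28 0;0 0 1.2 0 0 -0.42 0;0 0 1.6 0 0 -0.56 0;0 0 2.0 0 0 -0.7 0;0 0 2.4 0 0 -0.84 0;0 0 2.7 0 0 -0.95 0"

```text
time_s: 32.25
eef_pos: [651.8, -94.1, 75.3]
ee_rot: [1.624, 2.689, -0.001]
contact_force: [-8.9, -1.2, 18.9]
width: 11.7
gripper_force: 30.0
```

Call:
servo_tool:
  commands: "0 0 0.4 0 0 0.14 0;0 0 0.8 0 0 0.28 0;0 0 1.2 0 0 0.42 0;0 0 1.6 0 0 0.56 0;0 0 2.0 0 0 0.7 0;0 0 2.3 0 0 0.84 0"

```text
time_s: 32.85
eef_pos: [653.0, -94.1, 73.2]
ee_rot: [2.587, 1.778, 0.002]
contact_force: [-3.6, -1.2, 18.3]
width: 11.9
gripper_force: 30.0
```

Call:
servo_tool:
  commands: "0 0 0.4 0 0 0.14 0;0 0 0.8 0 0 0.28 0;0 0 1.2 0 0 0.42 0;0 0 1.6 0 0 0.28 0;0 0 2 0 0 0.14 0;0 0 2.4 0 0 0 0;0 0 2.7 0 0 -0.14 0;0 0 2.9 0 0 -0.28 0"

```text
time_s: 33.65
eef_pos: [652.7, -94.1, 72.6]
ee_rot: [2.302, 2.134, 0.002]
contact_force: [-13.8, 1.0, 41.0]
width: 11.7
gripper_force: 30.1
```

Call:
servo_tool:
  commands: "0 0 0 0 0 -0.06 0;0 0 -1 0 0 -0.06 0;0 0 -2 0 0 -0.04 0.3;0 0 -2 0 0 -0.04 0.5;0 0 -2 0 0 -0.04 0.5;0 0 -40 0 0 -0.04 0.5;0 0 -90 0 0 -0.04 0.5;0 0 -120 0 0 -0.04 0.5;0 0 -120 0 0 -0.04 0.5"

```text
time_s: 34.55
eef_pos: [653.9, -94.0, 192.3]
ee_rot: [2.262, 2.172, 0.006]
contact_force: [-0.0, -0.3, -0.1]
width: 47.4
gripper_force: 0.0
```

```bash
python3 to.py 649.5 -163.5 193 53;  python3 fit.py
```

```text
t 34.55 pos [653.9 -94.  192.3] rot [2.262 2.172 0.006] F [-0.  -0.3 -0.1] w 47.4
tool y yaw -2.321555003462704 j [-0.24  0.56  1.5  -0.    1.08 -0.2 ] [array([-69.6,  -1.5,  -0.7]), np.float64(-0.966)]
p2 [(np.float64(0.916), 135), (np.float64(0.915), 140), (np.float64(0.902), 145), (np.float64(0.901), 130), (np.float64(0.892), 150)]
p3 [(np.float64(0.856), 75), (np.float64(0.855), 80), (np.float64(0.849), 85), (np.float64(0.847), 70), (np.float64(0.84), 90)]
p4 [(np.float64(0.85), 90), (np.float64(0.847), 95), (np.float64(0.847), 85), (np.float64(0.847), 80), (np.float64(0.84), 100)]
```

Call:
servo_tool:
  commands: "-70.3 -0.8 0 0 0 -0.91 0.5;-70.3 -0.8 0 0 0 -0.91 0.5;-70.3 -0.8 0 0 0 -0.91 0.5;-70.3 -0.8 0 0 0 -0.91 0.5;-70.3 -0.8 0 0 0 -0.91 0.5;-70.3 -0.8 0 0 0 -0.91 0.5;-70.3 -0.8 0 0 0 -0.91 0.5;-70.3 -0.8 0 0 0 -0.91 0.5"

```text
time_s: 35.45
eef_pos: [648.3, -163.8, 186.5]
ee_rot: [-1.084, -2.946, 0.0]
contact_force: [0.2, -0.6, -0.5]
width: 47.4
gripper_force: 0.0
```

```bash
python3 to.py 650.3 -164.3 83 50;  python3 fit.py; python3 pg.py w11|grep head
```

```text
t 35.45 pos [ 648.3 -163.8  186.5] rot [-1.084 -2.946  0.   ] F [ 0.2 -0.6 -0.5] w 47.4
tool y yaw 49.58418211244372 j [-0.35  0.58  1.47 -0.    1.09 -1.21] [array([ -2.1,   1.1, 103.5]), np.float64(-0.007)]
p2 [(np.float64(0.917), 150), (np.float64(0.912), 145), (np.float64(0.912), 140), (np.float64(0.905), 155), (np.float64(0.902), 135)]
p3 [(np.float64(0.892), 90), (np.float64(0.892), 85), (np.float64(0.89), 95), (np.float64(0.887), 80), (np.float64(0.881), 75)]
p4 [(np.float64(0.828), 75), (np.float64(0.827), 80), (np.float64(0.822), 85), (np.float64(0.821), 70), (np.float64(0.817), 90)]
head_1 0.9 [292. 103.] [590.5 -94.2]
head_1 0.67 [336. 159.] [650.3 -94.2]
head_1 0.63 [278. 210.] [ 652.8 -162. ]
```

Call:
servo_tool:
  commands: "-2 1 40 0 0 -0.07 0.5;-2 1 75 0 0 -0.07 0.5;-2 1 95 0 0 -0.07 0.5;-2 1 103 0 0 -0.07 0.5;-2 1 103 0 0 -0.07 0.5;-2 1 103 0 0 -0.07 0.5"

```text
time_s: 36.4
eef_pos: [651.4, -164.7, 86.1]
ee_rot: [0.976, 2.985, -0.0]
contact_force: [-0.7, 0.1, 0.5]
width: 47.3
gripper_force: 0.0
```

Call:
servo_tool:
  commands: "0 0 0 0 0 0 0;0 0 0 0 0 0 0;0 0 0 0 0 0 0;0 0 0 0 0 0 0;0 0 0 0 0 0 0;0 0 0 0 0 0 0;0 0 0 0 0 0 0;0 0 0 0 0 0 0"

```text
time_s: 37.2
eef_pos: [650.2, -165.3, 85.3]
ee_rot: [-0.975, -2.985, 0.002]
contact_force: [-4.5, -4.7, 4.2]
width: 12.2
gripper_force: 29.9
```

Call:
servo_tool:
  commands: "0 -0.5 1.2 0 0 0 0;0 -0.5 2 0 0 -0.14 0;0 -0.5 2.4 0 0 -0.28 0;0 -0.5 2.8 0 0 -0.42 0;0 -0.5 3.2 0 0 -0.56 0;0 -0.5 3.6 0 0 -0.7 0;0 -0.5 3.9 0 0 -0.84 0"

```text
time_s: 37.9
eef_pos: [650.1, -165.4, 82.6]
ee_rot: [0.335, -3.123, 0.001]
contact_force: [-6.4, -0.9, 14.4]
width: 11.9
gripper_force: 30.0
```

Call:
servo_tool:
  commands: "0 0 0.6 0 0 0.14 0;0 0 1.1 0 0 0.28 0;0 0 1.5 0 0 0.42 0;0 0 1.9 0 0 0.56 0;0 0 2.3 0 0 0.7 0;0 0 2.7 0 0 0.84 0;0 0 3 0 0 0.95 0"

```text
time_s: 38.6
eef_pos: [650.2, -165.7, 80.0]
ee_rot: [1.146, 2.924, -0.002]
contact_force: [-7.0, -2.8, 15.3]
width: 11.8
gripper_force: 30.0
```

Call:
servo_tool:
  commands: "0 0 0.4 0 0 0.14 0;0 0 0.8 0 0 0.28 0;0 0 1.2 0 0 0.42 0;0 0 1.6 0 0 0.56 0;0 0 2.0 0 0 0.7 0;0 0 2.4 0 0 0.84 0;0 0 2.7 0 0 0.95 0"

```text
time_s: 39.3
eef_pos: [650.0, -165.8, 77.7]
ee_rot: [2.356, 2.076, -0.002]
contact_force: [-10.0, -2.3, 21.1]
width: 12.0
gripper_force: 30.0
```

Call:
servo_tool:
  commands: "0 0 0.4 0 0 0.14 0;0 0 0.8 0 0 0.28 0;0 0 1.2 0 0 0.42 0;0 0 1.6 0 0 0.56 0;0 0 2.0 0 0 0.42 0;0 0 2.4 0 0 0.28 0;0 0 2.7 0 0 0.14 0;0 0 3 0 0 0 0;0 0 3 0 0 -0.08 0"

```text
time_s: 40.2
eef_pos: [650.0, -165.7, 75.3]
ee_rot: [2.26, 2.181, -0.001]
contact_force: [-13.7, -1.1, 26.6]
width: 12.0
gripper_force: 30.0
```

Call:
servo_tool:
  commands: "0.3 -0.7 0.3 0 0 -0.14 0;0.3 -0.7 0.6 0 0 -0.28 0;0.3 -0.7 0.9 0 0 -0.42 0;0.3 -0.7 1.2 0 0 -0.28 0;0.3 -0.7 1.5 0 0 -0.14 0;0.3 -0.7 1.7 0 0 0 0;0.3 -0.7 1.7 0 0 0 0"

```text
time_s: 40.9
eef_pos: [650.0, -165.7, 75.2]
ee_rot: [2.269, 2.168, 0.0]
contact_force: [-14.0, -0.6, 36.9]
width: 11.9
gripper_force: 30.1
```

Call:
servo_tool:
  commands: "0 0 -1 0 0 -0.02 0;0 0 -2 0 0 -0.01 0.3;0 0 -2 0 0 0 0.5;0 0 -2 0 0 0 0.5;0 0 -40 0 0 0 0.5;0 0 -90 0 0 0 0.5;0 0 -120 0 0 0 0.5;0 0 -120 0 0 0 0.5"

```text
time_s: 41.7
eef_pos: [651.4, -165.0, 195.1]
ee_rot: [2.262, 2.171, 0.005]
contact_force: [-0.2, 0.3, -0.4]
width: 47.7
gripper_force: 0.0
```

Call:
servo_tool:
  commands: "30 -100 -40 0 0 0 0.5;30 -100 -40 0 0 0 0.5;30 -100 -40 0 0 0 0.5;30 -100 -40 0 0 0 0.5"

```text
time_s: 42.1
eef_pos: [550.4, -130.1, 231.0]
ee_rot: [2.266, 2.175, 0.0]
contact_force: [0.0, -0.1, 0.3]
width: 47.3
gripper_force: 0.0
```

```bash
python3 pg.py w12; python3 fit.py; python3 - <<'E'
from h import *
a=shot('side','side12'); w=cv2.imread('pics/w12.png')
b=a[195:285,240:360,::-1]
cv2.imwrite('pics/v12.png',np.hstack([cv2.resize(b,(480,360),interpolation=2),cv2.resize(w,(320,360))]))
for c in ('side','scene'):
  if c=='scene': get_image(c)
  print([(round(r['p'],2),np.round(onz(c,r['uv'],24),1)) for r in tip_of(c,'meter_mid')[:2]])
E
```

```text
t 42.1 pos [ 550.4 -130.1  231. ] rot [2.266 2.175 0.   ] F [ 0.  -0.1  0.3] w 47.3
head_1 0.92 [375. 154.] [651.4 -92. ]
head_1 0.75 [368. 220.] [ 648.6 -160.9]
head_1 0.58 [311. 157.] [588.1 -91.5]
ring_1 0.72 [308. 216.] [ 588.5 -165. ]
peg_1 0.97 [368. 152.] [651.5 -92.7]
peg_1 0.6 [361. 210.] [ 646.4 -157.7]
0.66 [349. 198. 378. 231.]
0.65 [355. 136. 382. 172.]
0.55 [295. 138. 324. 170.]
p2 [array([361., 212.]), array([369., 222.]), array([374., 227.])]
p3 [array([309., 152.]), array([313., 156.]), array([315., 158.])]
p4 [array([366., 151.]), array([375., 156.]), array([381., 158.])]
p2 [(np.float64(0.841), 100), (np.float64(0.838), 105), (np.float64(0.831), 110), (np.float64(0.83), 95), (np.float64(0.82), 115)]
p3 [(np.float64(0.89), 90), (np.float64(0.888), 85), (np.float64(0.887), 95), (np.float64(0.883), 80), (np.float64(0.88), 100)]
p4 [(np.float64(0.839), 100), (np.float64(0.836), 105), (np.float64(0.833), 95), (np.float64(0.825), 110), (np.float64(0.823), 90)]
[(0.94, array([ 444.2, -269.7,   24. ]))]
[(0.76, array([ 435.3, -259.5,   24. ]))]
```

View pics/v12.png

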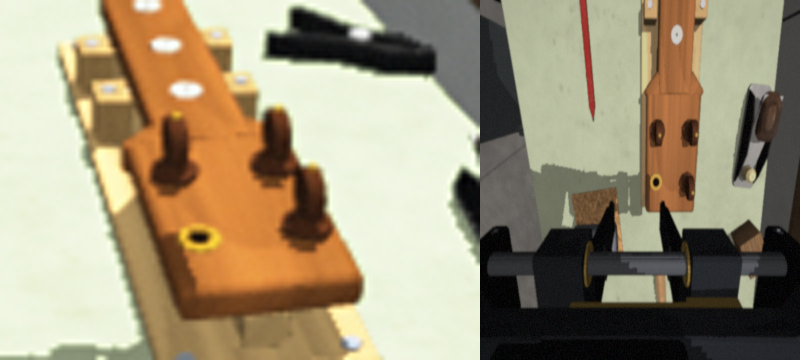

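View v12: all three heads stand in line with the neck with collars down, and the mat and meter are untouched. I'll check heights by a light touch on the head tops (expected z 101).

Call:
servo_tool:
  commands: "40 38.6 60 0 0 0 0;40 38.6 60 0 0 0 0;40 38.6 90 0 0 0 0;40 38.6 110 0 0 0 0;40 38.6 120 0 0 0 0;40 38.6 124 0 0 0 0;40 38.6 127 0 0 0 0;40 38.6 127 0 0 0 0"

```text
time_s: 43.45
eef_pos: [591.6, -92.3, 104.3]
ee_rot: [2.266, 2.175, 0.001]
contact_force: [-0.2, 0.3, -0.5]
width: 0.5
gripper_force: 0.0
```

Call:
servo_tool:
  commands: "0 0 1 0 0 0 0;0 0 2 0 0 0 0;0 0 3 0 0 0 0;0 0 3 0 0 0 0"

```text
time_s: 43.85
eef_pos: [591.5, -92.2, 101.2]
ee_rot: [2.266, 2.175, 0.001]
contact_force: [-1.2, 0.9, 4.3]
width: 0.5
gripper_force: 1.8
```

Peg 3 touches at 101.2: home. Same for pegs 4 and 2.

Call:
servo_tool:
  commands: "0 0 -25 0 0 0 0;0.5 61.5 -25 0 0 0 0;0.5 61.5 -25 0 0 0 0;0.5 61.5 -12 0 0 0 0;0.5 61.5 -5 0 0 0 0;0.5 61.5 -3 0 0 0 0;0.5 61.5 -2 0 0 0 0;0.5 61.5 -1 0 0 0 0;0.5 61.5 0 0 0 0 0;0.5 61.5 0 0 0 0 0"

```text
time_s: 44.85
eef_pos: [652.8, -94.2, 101.3]
ee_rot: [2.266, 2.175, 0.0]
contact_force: [-1.4, 0.5, 3.4]
width: 0.6
gripper_force: 1.4
```

Call:
servo_tool:
  commands: "0 0 -25 0 0 0 0;-71.5 0.2 -25 0 0 0 0;-71.5 0.2 -25 0 0 0 0;-71.5 0.2 -12 0 0 0 0;-71.5 0.2 -5 0 0 0 0;-71.5 0.2 -3 0 0 0 0;-71.5 0.2 -2 0 0 0 0;-71.5 0.2 -1 0 0 0 0;-71.5 0.2 0 0 0 0 0;-71.5 0.2 0 0 0 0 0"

```text
time_s: 45.85
eef_pos: [650.3, -165.1, 101.3]
ee_rot: [2.266, 2.176, 0.001]
contact_force: [-0.2, 1.9, 1.7]
width: 0.5
gripper_force: 1.4
```

All at 101.2–101.3: home. Retract, check the meter is still in place, hand in.

Call:
servo_tool:
  commands: "0 0 -40 0 0 0 0.3;0 0 -90 0 0 0 0.3;60 -150 -120 0 0 0 0.3;60 -150 -120 0 0 0 0.3;60 -150 -120 0 0 0 0.3;60 -150 -120 0 0 0 0.3;60 -150 -120 0 0 0 0.3;60 -150 -120 0 0 0 0.3;60 -150 -120 0 0 0 0.3"

```text
time_s: 46.75
eef_pos: [503.8, -100.1, 220.3]
ee_rot: [2.267, 2.175, -0.0]
contact_force: [-0.3, 0.4, 1.2]
width: 28.9
gripper_force: 0.0
```

```bash
python3 - <<'E'
from h import *
st(); get_image('side')
r=tip_of('side','meter_mid'); p=onz('side',r[0]['uv'],24); print(r[0]['p'],p)
if np.hypot(p[0]-447,p[1]+269)<15: print(job_done())
E
```

```text
t 46.75 pos [ 503.8 -100.1  220.3] rot [ 2.267  2.175 -0.   ] F [-0.3  0.4  1.2] w 28.9
0.8 [ 444.26262102 -269.39880241   24.        ]
the job is handed in; nothing more can be done
None
```

I handed the job in: the meter was pressed on dots 1, 2 and 3 in order and stands about 3 mm from the middle of its mat, and pegs 2, 3 and 4 (hole 1 was empty) are down on their rings and in line with the neck; no verdict was returned.

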